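Lay a fresh test-kit carton in the dispensing tray

TASK

A fresh carton of test pouches stands unsteadily on its closed end; without gripping it while it stands, tip it over with a light push so that it lies on its plain back with the thumb-notched face up. Then set it down, not dropped, in the empty bay of the two-bay tray: flat on the bay's floor, notch still up, its open end at the tray's open front edge, like the carton already lying in the other bay. Leave that carton, the gel bottle and the timer where they are.

Things in the scene. Friction and masses are not known exactly. Their poses are not given: they have to be found in the camera images.
- carton: fresh carton: white box 150 long, 62 wide, 42 mm thick, 0.13-0.25 kg, standing on its closed end (dark band). Origin: centre of the closed end; z: to the open end (up at first); +x: out of the broad face with a half-round thumb notch and grey panel (up when laid right; the other broad face is plain); y: across the width. 16 deg of lean topples it, away from the push; 180 mm behind it are clear
- carton_mid (a point): the centre of the fresh carton's volume, 75 mm from either end; same axes as the carton; 21 mm above the surface it lies on
- carton_mouth (a point): the centre of the fresh carton's open end, 150 mm from its origin; same axes as the carton
- tray: grey two-bay tray, fixed, 160 deep (x), 202 mm wide (y). Origin: centre of underside. Open front edge at x = -80 mm, roughly towards the robot; back wall 26 mm high, inner face at x = +77. Floor top 4 mm, side walls and dividers (3 mm thick, along x) 14 mm above the table. Bays 80 mm wide inside, centred at y = +58 (empty) and -58; between them a 30 mm channel with a pen (top at 12 mm)
- bay (a point): the middle of the empty bay's floor (the bay on the tray's +y side): tray x = -2 mm, y = +58 mm, 4 mm above the table; axes as the tray's. The carton's centre belongs 21 mm above this point, its open end towards the tray's -x
- old_carton: the carton already in use, of the same size, lying loose in the other bay (tray y = -58 mm) notch up and open end to the tray's open front; origin: the middle of its underside, z up, its open end towards its -x. Not to be moved
- gel_bottle: clear pump bottle of hand gel, 60 mm across and 179 mm tall, standing loose; origin: centre of its underside. Bystander
- timer: white countdown timer, 66 x 70 x 22 mm, lying loose, display up; origin: centre of its underside. Bystander

How it is judged (in metres and radians):
On the way:
1. the fresh carton lies at rest on the table on its plain back, thumb-notched face up, and is not touched (angle between carton's own x axis and vertical below 0.1 rad and height (world z) of carton_mid below 0.03 m and linear speed of carton below 0.02 m/s and contact force between the fingers and carton below 0.2 N), for 0.2 s.
At the end, for the whole second after the job is handed in: fresh carton released and still in the empty bay, flat on its floor (within 0.06 rad, 5 mm), notch up, centred across within 12 mm, along the tray within 0.15 rad, open end within 18 mm of the open front edge; other carton moved under 15 mm, bottle and timer under 30 mm (angle between carton's own x axis and vertical below 0.06 rad and z of carton_mid in the frame of bay between 0.016 and 0.025 m and y of carton_mid in the frame of bay between -0.012 and 0.012 m and x of carton_mouth in the frame of tray between -0.098 and -0.062 m and angle between the z axis of carton and the x axis of tray, either way round below 0.15 rad and linear speed of carton below 0.02 m/s and distance of old_carton from where it was at the start of the episode below 0.015 m and distance of each of gel_bottle, timer from where it was at the start of the episode below 0.03 m); the robot touches nothing.
It fails at once if the fresh carton is gripped or pushed with more than 10 N while it still stands (angle between carton's own z axis and vertical below 0.2 rad and contact force between the fingers and carton above 10 N).
It fails at once if the carton, carried flat, is let go of more than 40 mm above the table (angle between carton's own x axis and vertical below 0.4 rad and height (world z) of carton_mid above 0.065 m and contact force between the fingers and carton below 0.2 N).
It fails at once if the carton in the other bay is displaced by more than 25 mm (distance of old_carton from where it was at the start of the episode above 0.025 m).
It fails at once if the gel bottle or the timer is knocked more than 40 mm (distance of any of gel_bottle, timer from where it was at the start of the episode above 0.04 m).
It also fails if it takes over 51 s, if anything falls off the work surface, if the arm or the gripper's body presses on something with over 40 N, if the wrist force passes 120 N, or if a joint passes its speed limit or range.

ROBOT

A 7-joint arm with a two-finger parallel gripper is mounted at the origin on the work surface. World frame = base frame: x ahead of the robot, y to its left, z up, the work surface at z = 0. Lengths are in mm, angles in rad, forces in N, time in s.
With the tool pointing down it reaches from about 400 to 875 mm from the base axis. Payload 4.4 kg.
Tool frame: the origin (TCP) lies at the very end of the fingers, on their centre line; the grasp point (between the pads) lies 19 mm behind it; z points along the fingers, y is the direction in which the jaws open and shut (so a half turn about z gives the same grasp; the last joint's range is limited). The gripper opens to 85 mm and grips with 20 to 120 N. Pads are 22 mm wide; open, the fingers measure 114 mm over their backs; the gripper's body (76 mm by 85 mm) begins 54 mm behind the grasp point. The pads swing forward as they close: fully open they stand 13 mm farther back than shut.
Start: joints at [1.266, 0.628, 0.038, 1.517, -0.027, 0.996, -0.02], TCP at [153.776, -631.562, 231.313] pointing down, gripper open.
Joint ranges: [-3.06, 3.06], [-0.37, 2.12], [-1.25, 1.32], [0.18, 2.47], [-1.1, 4.24], [0.23, 1.98], [-2.94, 2.94]. Speed limits (rad/s): [2.57, 2.57, 3.14, 3.14, 3.14, 3.14, 3.14].

INTERFACE

Orientations are given as [roll, pitch, yaw] about the fixed x, y, z axes, in that order (R = Rz(yaw) Ry(pitch) Rx(roll)).
In Python, from cell import read_state, get_image, calibration, finish_job gives the robot as it stands. The module is installed in compiled form; this text tells all that it offers.
- The arm moves only by the tool apply_moves, never from a script. Its argument "increments" is a list of rows, each an object of numbers: "tx", "ty", "tz": the shift along the world's x, y, z in m; "rx", "ry", "rz": the turn, a rotation vector about the world's x, y, z in units of 5 degrees (1.0 is 5 degrees); "claw": the finger opening in m, from 0 to 0.0854. In form: [{"tx": .., "ty": .., "tz": .., "rx": .., "ry": .., "rz": .., "claw": ..}, ...]. A call has 1 to 12 rows; each row is the pose to reach, as a shift and turn from the pose commanded when the call began; what a row does not reach only later rows make up. A row lasts 1/10 s, in which the tool goes at most 50 mm and 8.59 degrees, less where a joint would pass 70% of its speed; a pose out of reach is approached as far as the arm can. A call with a gripper value outside its range is refused whole. The fingers move at their own pace and stop on an object; the grip force is fixed at half the most. Time passes only in rows, so rows that repeat a pose let the fingers close. It gives the time, the measured TCP pose, the force and the opening at its end, in the units of the state.
- read_state(): the state, without advancing time (a new reading comes with each control period).
- get_image(name): name is "scene" or "top" or "wrist"; returns the picture (420x560x3 uint8, red, green, blue); there is no depth.
- calibration(name): a dict with "camera_matrix" (3x3 intrinsics, pixels), "origin" and "attitude" of the camera in the world. Camera axes: x right, y up, looking along -z (the intrinsics and any distortion apply to the point x, -y, -z); pixel columns grow to the right and rows downward; lengths in mm; the calibration is good to about 2 mm. A picture is of the moment at which its call begins: read the wrist's pose just before it. calibration takes no time and is no camera call; for the wrist camera it gives the pose at the moment of the call.
- finish_job(): hands the job in, once; it reports no verdict.
The state is a dict: "clock": time; "qpos": joint angles; "qd": joint speeds; "tau": joint torques, N m; "eef_pos": TCP position; "tool_rot": TCP orientation; "force": force on the tool from outside, world axes, zero at the start; "torque": the same for the moment, N m; "width": finger opening in mm.
Only numpy, scipy, OpenCV 4.12 (cv2) and the standard library are available. Lean on these libraries where they do the work, as an engineer would, in place of code of your own. Each camera call takes 0.05 s, during which the arm holds its last target. There are 200 camera calls.

## Working session

There is one attempt and no reset: what is moved stays moved. The work goes in short steps, Python scripts to look and compute and a tool call to move; the robot and the scene stay as the last step left them, time stands still between calls to the robot, and variables do not carry over. Pictures are saved under pics/ and viewed, about 8 in all and at most 12, crops included, and the job is handed in when it is done.

Besides the shell and the picture viewer there is one more tool, called as a command line: name --argument value ..., lists and objects as JSON in quotes. apply_moves: Moves the arm, as the interface text tells. Its arguments: {"type":"object","properties":{"increments":{"type":"array"}},"required":["increments"]}

```bash
mkdir -p pics; cat > h.py <<'E'
import numpy as np, cv2
from cell import *
def snap(n,f):
    im=get_image(n); cv2.imwrite('pics/'+f,im[:,:,::-1]); return im
def cam(n):
    c=calibration(n); return c
def ray(c,u,v):
    K=np.array(c['camera_matrix']); d=c.get('distortion',None)
    p=cv2.undistortPoints(np.array([[[u,v]]],float),K,None if d is None else np.array(d,float))[0,0]
    from scipy.spatial.transform import Rotation as R
    a=np.array(c['attitude'],float)
    A=a if a.shape==(3,3) else R.from_euler('xyz',a).as_matrix()
    return np.array(c['origin'],float),A@np.array([p[0],-p[1],-1.])
def onz(c,u,v,z):
    o,d=ray(c,u,v); return o+d*(z-o[2])/d[2]
E
python3 - <<'E'
from h import *
s=read_state();print(s['clock'],s['eef_pos'],s['tool_rot'],s['width'])
for n in('scene','top','wrist'):print(n,calibration(n))
a=snap('scene','a.png');b=snap('top','b.png')
E
```

```text
0.0 [ 153.61072782 -630.93550098  230.36955436] [-3.13965807e+00  2.95089724e-05  2.38803954e-01] 85.31212950583105
scene {'camera_matrix': array([[479.32315246,   0.        , 283.84713373],
       [  0.        , 479.32315246, 205.89253742],
       [  0.        ,   0.        ,   1.        ]]), 'origin': array([1202.35145749, -515.50658732,  968.67263505]), 'attitude': array([ 0.77379652, -0.02058553,  0.71257579])}
top {'camera_matrix': array([[527.70062272,   0.        , 281.22857066],
       [  0.        , 527.70062272, 209.2264105 ],
       [  0.        ,   0.        ,   1.        ]]), 'origin': array([ 521.04611052,  133.06017471, 1354.84065612]), 'attitude': array([ 0.10181223,  0.01936052, -1.57045023])}
wrist {'camera_matrix': array([[334.0186071 ,   0.        , 275.08354423],
       [  0.        , 334.0186071 , 207.14846947],
       [  0.        ,   0.        ,   1.        ]]), 'origin': array([ 219.69820451, -613.88845875,  373.67396978]), 'attitude': array([-0.27818043,  0.00349009, -1.33130939])}
```

View pics/a.png

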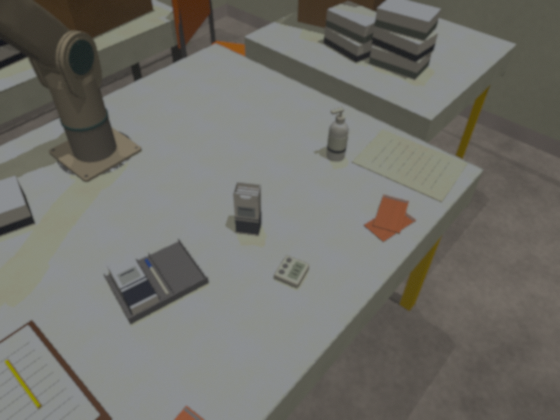

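View pics/b.png

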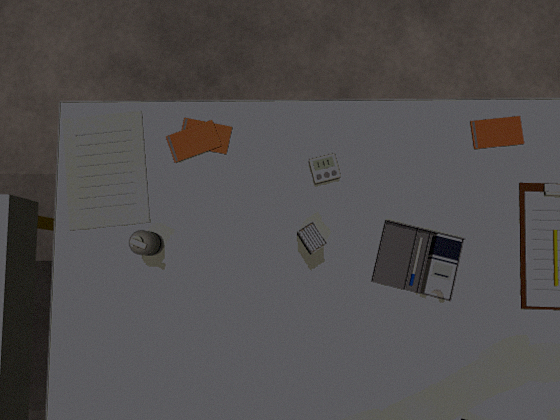

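```bash
python3 - <<'E'
import cv2,numpy as np
a=cv2.imread('pics/a.png');b=cv2.imread('pics/b.png')
A=cv2.resize(a[170:250,210:290],(400,400),interpolation=3);B=cv2.resize(b[205:285,280:360],(400,400),interpolation=3)
C=cv2.resize(b[215:305,365:470],(400,343),interpolation=3)
m=np.hstack([A,B]);m=np.clip(m*2.,0,255).astype('uint8')
cv2.imwrite('pics/c.png',m);cv2.imwrite('pics/d.png',np.clip(cv2.resize(b[210:310,280:480],(800,400),interpolation=3)*2.,0,255).astype('uint8'))
E
```

```text
(no output)
```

View pics/c.png

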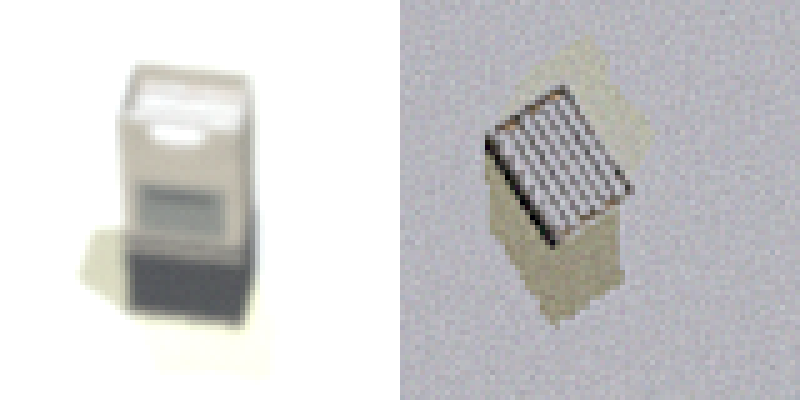

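View pics/d.png

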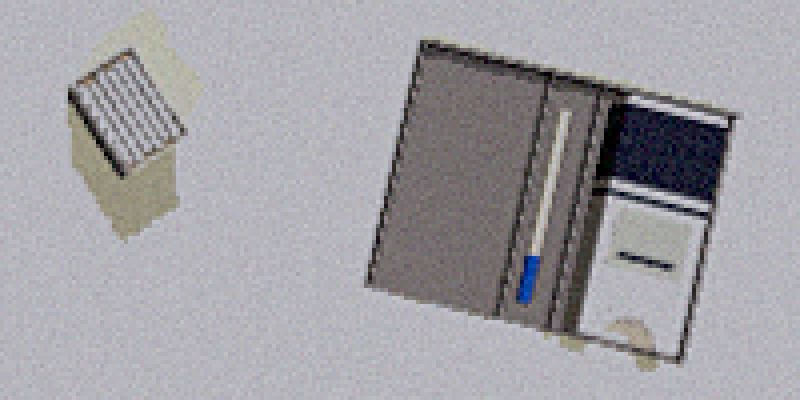

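```bash
cat > m.py <<'E'
from h import *
c=calibration('top')
P=lambda x,y,z:onz(c,(x+.5)/4-.5+280,(y+.5)/4-.5+210,z)
def f(): 
    q=[P(x,y,150) for x,y in[(70,90),(133,50),(186,132),(122,176)]]
    print('carton top',np.round(q),'ctr',np.mean(q,0))
    d=q[2]-q[1]+q[3]-q[0]; print('len',np.linalg.norm(q[2]-q[1]),np.linalg.norm(q[3]-q[0]),np.linalg.norm(q[1]-q[0]),np.linalg.norm(q[2]-q[3]))
    n=q[1]-q[0]+q[2]-q[3]; print('long edge ang',np.arctan2(d[1],d[0]),'normal ang',np.arctan2(n[1],n[0]))
    t=[P(422,42,26),P(740,115,26),P(682,361,10),P(367,285,4)]
    print('tray',np.round(t),'ctr',np.mean(t,0))
    print([np.linalg.norm(t[i]-t[i-1]) for i in range(4)])
    d=t[0]-t[3]+t[1]-t[2];e=t[0]-t[1]+t[3]-t[2]
    print('yaw',np.arctan2(d[1],d[0]),np.arctan2(-e[0],e[1]))
    for n,z,u,v in[('timer',22,325,168),('bottle',179,140,243),('bottle base',0,145,243)]:print(n,onz(c,u,v,z))
f()
a=calibration('scene')
for u,v in[(236,231),(259,235)]:print('scene base',onz(a,u,v,0))
from scipy.spatial.transform import Rotation as R
w=calibration('wrist');s=read_state()
T=R.from_euler('xyz',s['tool_rot']).as_matrix();W=R.from_euler('xyz',w['attitude']).as_matrix()
print('cam in tool',T.T@(w['origin']-s['eef_pos']),'look',T.T@(-W[:,2]),'force',s['force'])
E
python3 m.py
```

```text
carton top [[592. 120. 150.]
 [614.  84. 150.]
 [568.  54. 150.]
 [543.  91. 150.]] ctr [579.00638742  87.242979   150.        ]
len 55.55416245140696 57.09934435953082 42.70420875898208 44.245225031774545
long edge ang -2.5873558001164865 normal ang -0.9883176872724267
tray [[ 629. -103.   26.]
 [ 583. -300.   26.]
 [ 430. -264.   10.]
 [ 476.  -69.    4.]] ctr [ 529.4557168  -183.81109499   16.5       ]
[np.float64(157.59458046068008), np.float64(202.48980921409515), np.float64(158.1142365207921), np.float64(200.40757913427979)]
yaw -0.2251902019032441 -0.23240986706946468
timer [762.95901622  47.06630811  22.        ]
bottle [565.75251806 471.8702115  179.        ]
bottle base [572.55321577 510.49136655   0.        ]
scene base [564.66151792  56.79297447   0.        ]
scene base [620.18480924  87.52223667   0.        ]
cam in tool [  68.21876872   -1.22117999 -143.29066524] look [-0.27459372 -0.00136636  0.96155937] force [-0.6144431   0.3271116  -0.48976075]
```

apply_moves --increments '[{"tx":0.458,"ty":0.668,"tz":0,"rz":21.4,"claw":0},{"tx":0.458,"ty":0.668,"tz":0,"rz":21.4,"claw":0},{"tx":0.458,"ty":0.668,"tz":0,"rz":21.4,"claw":0},{"tx":0.458,"ty":0.668,"tz":0,"rz":21.4,"claw":0},{"tx":0.458,"ty":0.668,"tz":0,"rz":21.4,"claw":0},{"tx":0.458,"ty":0.668,"tz":0,"rz":21.4,"claw":0},{"tx":0.458,"ty":0.668,"tz":0,"rz":21.4,"claw":0},{"tx":0.458,"ty":0.668,"tz":0,"rz":21.4,"claw":0},{"tx":0.458,"ty":0.668,"tz":0,"rz":21.4,"claw":0},{"tx":0.458,"ty":0.668,"tz":0,"rz":21.4,"claw":0},{"tx":0.458,"ty":0.668,"tz":0,"rz":21.4,"claw":0},{"tx":0.458,"ty":0.668,"tz":0,"rz":21.4,"claw":0}]'

```text
$.increments[0]: bad value
```

apply_moves --increments '[{"tx":0.458,"ty":0.668,"tz":0.0,"rx":0,"ry":0,"rz":21.4,"claw":0},{"tx":0.458,"ty":0.668,"tz":0.0,"rx":0,"ry":0,"rz":21.4,"claw":0},{"tx":0.458,"ty":0.668,"tz":0.0,"rx":0,"ry":0,"rz":21.4,"claw":0},{"tx":0.458,"ty":0.668,"tz":0.0,"rx":0,"ry":0,"rz":21.4,"claw":0},{"tx":0.458,"ty":0.668,"tz":0.0,"rx":0,"ry":0,"rz":21.4,"claw":0},{"tx":0.458,"ty":0.668,"tz":0.0,"rx":0,"ry":0,"rz":21.4,"claw":0},{"tx":0.458,"ty":0.668,"tz":0.0,"rx":0,"ry":0,"rz":21.4,"claw":0},{"tx":0.458,"ty":0.668,"tz":0.0,"rx":0,"ry":0,"rz":21.4,"claw":0},{"tx":0.458,"ty":0.668,"tz":0.0,"rx":0,"ry":0,"rz":21.4,"claw":0},{"tx":0.458,"ty":0.668,"tz":0.0,"rx":0,"ry":0,"rz":21.4,"claw":0},{"tx":0.458,"ty":0.668,"tz":0.0,"rx":0,"ry":0,"rz":21.4,"claw":0},{"tx":0.458,"ty":0.668,"tz":0.0,"rx":0,"ry":0,"rz":21.4,"claw":0}]'

```text
clock: 1.3
eef_pos: [493.7, -135.1, 231.3]
tool_rot: [-3.141, 0.0, 2.045]
force: [1.0, 1.0, 0.9]
width: 0.0
```

apply_moves --increments '[{"tx":0.06,"ty":0.086,"tz":0.0,"rx":0,"ry":0,"rz":0.8,"claw":0},{"tx":0.118,"ty":0.171,"tz":0.0,"rx":0,"ry":0,"rz":0.8,"claw":0},{"tx":0.118,"ty":0.171,"tz":-0.01,"rx":0,"ry":0,"rz":0.8,"claw":0},{"tx":0.118,"ty":0.171,"tz":-0.05,"rx":0,"ry":0,"rz":0.8,"claw":0},{"tx":0.118,"ty":0.171,"tz":-0.09,"rx":0,"ry":0,"rz":0.8,"claw":0},{"tx":0.118,"ty":0.171,"tz":-0.113,"rx":0,"ry":0,"rz":0.8,"claw":0},{"tx":0.118,"ty":0.171,"tz":-0.113,"rx":0,"ry":0,"rz":0.8,"claw":0}]'

```text
clock: 2.0
eef_pos: [607.5, 34.6, 113.5]
tool_rot: [-3.133, -0.004, 2.11]
force: [-0.8, -0.3, 0.3]
width: -0.0
```

```bash
python3 - <<'E'
from h import *
s=read_state();print(s['clock'],s['eef_pos'],s['tool_rot'],s['force'])
a=snap('scene','e.png')
A=a[130:270,170:330,::-1];cv2.imwrite('pics/f.png',np.clip(cv2.resize(A,(640,560),interpolation=3)*2.,0,255).astype('uint8'))
E
```

```text
2.0 [607.45623922  34.60894496 113.52300011] [-3.13275517 -0.00427569  2.11045598] [-0.81352971 -0.29545125  0.32582465]
```

View pics/f.png

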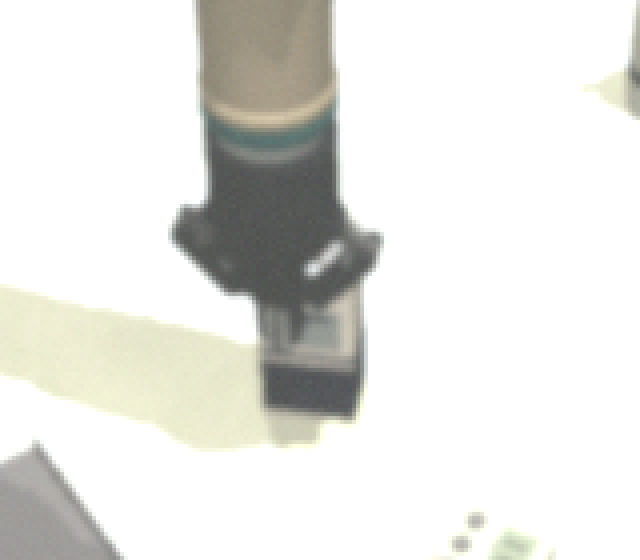

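apply_moves --increments '[{"tx":0.001,"ty":0.006,"tz":0,"rx":0,"ry":0,"rz":0,"claw":0},{"tx":-0.002,"ty":0.011,"tz":0,"rx":0,"ry":0,"rz":0,"claw":0},{"tx":-0.004,"ty":0.015,"tz":0,"rx":0,"ry":0,"rz":0,"claw":0},{"tx":-0.006,"ty":0.018,"tz":0,"rx":0,"ry":0,"rz":0,"claw":0},{"tx":-0.007,"ty":0.0197,"tz":0,"rx":0,"ry":0,"rz":0,"claw":0},{"tx":-0.008,"ty":0.0214,"tz":0,"rx":0,"ry":0,"rz":0,"claw":0},{"tx":-0.009,"ty":0.0231,"tz":0,"rx":0,"ry":0,"rz":0,"claw":0},{"tx":-0.01,"ty":0.0248,"tz":0,"rx":0,"ry":0,"rz":0,"claw":0},{"tx":-0.011,"ty":0.0265,"tz":0,"rx":0,"ry":0,"rz":0,"claw":0},{"tx":-0.012,"ty":0.0282,"tz":0,"rx":0,"ry":0,"rz":0,"claw":0},{"tx":-0.013,"ty":0.03,"tz":0,"rx":0,"ry":0,"rz":0,"claw":0},{"tx":-0.0145,"ty":0.0325,"tz":0,"rx":0,"ry":0,"rz":0,"claw":0}]'

```text
clock: 3.25
eef_pos: [596.6, 66.8, 118.3]
tool_rot: [3.142, 0.0, 2.108]
force: [-0.3, -0.7, -0.3]
width: 0.5
```

apply_moves --increments '[{"tx":-0.0015,"ty":0.0025,"tz":0,"rx":0,"ry":0,"rz":0,"claw":0},{"tx":-0.003,"ty":0.005,"tz":0,"rx":0,"ry":0,"rz":0,"claw":0},{"tx":-0.0045,"ty":0.0075,"tz":0,"rx":0,"ry":0,"rz":0,"claw":0},{"tx":-0.006,"ty":0.01,"tz":0,"rx":0,"ry":0,"rz":0,"claw":0},{"tx":-0.0075,"ty":0.0125,"tz":0,"rx":0,"ry":0,"rz":0,"claw":0},{"tx":-0.009,"ty":0.015,"tz":0,"rx":0,"ry":0,"rz":0,"claw":0},{"tx":-0.0105,"ty":0.0175,"tz":0,"rx":0,"ry":0,"rz":0,"claw":0},{"tx":-0.012,"ty":0.02,"tz":0,"rx":0,"ry":0,"rz":0,"claw":0}]'

```text
clock: 4.05
eef_pos: [584.4, 87.0, 118.3]
tool_rot: [-3.142, -0.0, 2.109]
force: [-0.2, 0.1, 0.7]
width: 0.0
```

```bash
python3 - <<'E'
from h import *
s=read_state();print(s['clock'],s['eef_pos'],s['tool_rot'],s['force'])
a=snap('scene','g.png')
A=a[130:270,170:330,::-1];cv2.imwrite('pics/g2.png',np.clip(cv2.resize(A,(640,560),interpolation=3)*2.,0,255).astype('uint8'))
E
```

```text
4.05 [584.40242251  87.04141334 118.30555989] [-3.14156621e+00 -9.99860469e-05  2.10856580e+00] [-0.20912646  0.10161934  0.73058633]
```

View pics/g2.png

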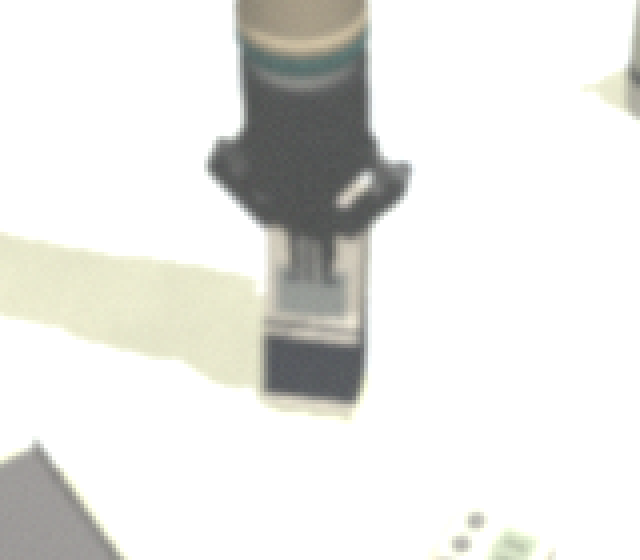

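apply_moves --increments '[{"tx":-0.0015,"ty":0.0025,"tz":0,"rx":0,"ry":0,"rz":0,"claw":0},{"tx":-0.003,"ty":0.005,"tz":0,"rx":0,"ry":0,"rz":0,"claw":0},{"tx":-0.0045,"ty":0.0075,"tz":0,"rx":0,"ry":0,"rz":0,"claw":0},{"tx":-0.006,"ty":0.01,"tz":0,"rx":0,"ry":0,"rz":0,"claw":0},{"tx":-0.0075,"ty":0.0125,"tz":0,"rx":0,"ry":0,"rz":0,"claw":0},{"tx":-0.0075,"ty":0.0125,"tz":0,"rx":0,"ry":0,"rz":0,"claw":0},{"tx":-0.0075,"ty":0.0125,"tz":0,"rx":0,"ry":0,"rz":0,"claw":0},{"tx":-0.0075,"ty":0.0125,"tz":0.02,"rx":0,"ry":0,"rz":0,"claw":0.0854},{"tx":-0.0075,"ty":0.0125,"tz":0.06,"rx":0,"ry":0,"rz":0,"claw":0.0854},{"tx":-0.0075,"ty":0.0125,"tz":0.08,"rx":0,"ry":0,"rz":0,"claw":0.0854},{"tx":-0.0075,"ty":0.0125,"tz":0.08,"rx":0,"ry":0,"rz":0,"claw":0.0854}]'

```text
clock: 5.2
eef_pos: [579.3, 99.8, 201.5]
tool_rot: [3.135, 0.002, 2.108]
force: [0.7, 0.4, 0.0]
width: 58.0
```

```bash
python3 - <<'E'
from h import *
s=read_state();print(s['clock'],s['eef_pos'],s['tool_rot'],s['force'])
w=snap('wrist','w.png');np.save('w.npy',np.array([calibration('wrist')['origin'],calibration('wrist')['attitude']]))
a=snap('top','t.png')
A=a[175:275,255:415,::-1]
cv2.imwrite('pics/h2.png',np.hstack([np.clip(cv2.resize(A,(640,400),interpolation=3)*2.,0,255).astype('uint8')]))
cv2.imwrite('pics/w2.png',np.clip(w[:,:,::-1]*1.8,0,255).astype('uint8'))
E
```

```text
5.2 [579.25584479  99.83493944 201.52917426] [3.13549836e+00 2.12402624e-03 2.10808600e+00] [0.66330882 0.44704828 0.04029021]
```

View pics/w2.png

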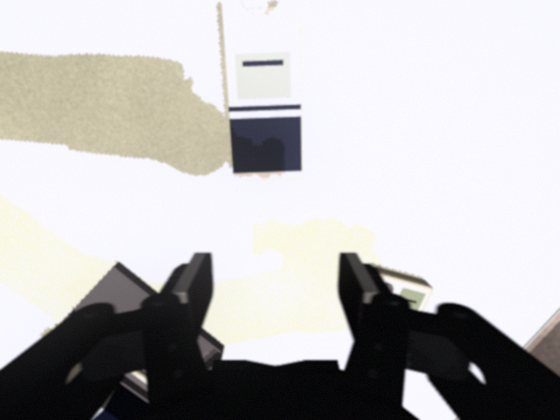

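```bash
cat > meas.py <<'E'
from h import *
def band(f,c,roi):
    im=cv2.imread(f); x0,y0,x1,y1=roi
    m=np.zeros(im.shape[:2],'uint8'); g=cv2.cvtColor(im,cv2.COLOR_BGR2GRAY)
    m[y0:y1,x0:x1]=(g[y0:y1,x0:x1]<60)*255
    cs=sorted(cv2.findContours(m,cv2.RETR_EXTERNAL,cv2.CHAIN_APPROX_NONE)[0],key=cv2.contourArea)[::-1][:1]
    q=np.array([onz(c,u,v,42)[:2] for u,v in cs[0][:,0]],np.float32)
    (ctr,sz,an)=cv2.minAreaRect(q); print('px box',cv2.boundingRect(cs[0]),'ctr',ctr,'size',sz,'ang',an)
    return q,ctr,sz,an
E
python3 - <<'E'
from meas import *
c=calibration('wrist');o=np.load('w.npy');c['origin'],c['attitude']=o
q,ctr,sz,an=band('pics/w.png',c,(222,112,310,180))
c2=calibration('top')
im=cv2.imread('pics/t.png');print(im[190:290:6,270:360:6].sum(2)//3)
q=band('pics/t.png',c2,(260,190,345,270))
for u,v in[(230,119),(301,117),(302,171),(234,173),(220,3)]:print(onz(c,u,v,42))
E
```

```text
px box (230, 117, 71, 56) ctr (548.38134765625, 131.57550048828125) size (61.11476135253906, 46.45927429199219) ang 32.794429779052734
[[ 99  97  97  97  97 100  94  97  72  57  95  95  96  93  93]
 [ 94  99  95  97  99 100  94  93  63  33  58  97  94  97  93]
 [ 97  96  99 100  97 100  42  61  60  73  76  97  95  95  94]
 [ 98  96  96   6  39  59  66  69  73  26  72  75  95  93  94]
 [ 97 101  52  37  64  74  74  80  81  85  53  21  72  95  95]
 [ 96  94  63  74  74  76  79  82  88  75  70  76  63 100  96]
 [100  98  65  10  60  81  83  84  67  69  68  77  87  90  93]
 [ 99 100  65  73  75  75  72  67  67  71  67  67  60  46  80]
 [ 94  97  92  44  68  69  77  66  67  70  69  69  61  57  66]
 [ 98  95  22  29  77  42  58  57  64  67  68  68  67  61  56]
 [ 97  33  21  20  28  83  87  55  64  63  69  71  71  65  59]
 [ 93  96 102  28  13  45  51  48  63  67  69  71  69  67  64]
 [ 92  96 101  69  23  80  80  44  58  61  67  69  68  69  66]
 [ 60  94  96  41  80  70  49  36  51  58  59  69  71  67  67]
 [ 96  94  73 101  74  76  72  34  48  55  59  67  71  67  67]
 [ 84  84  97  97  77  78  75  79  29  51  56  64  66  68  71]
 [100  96  98  92  82  72  73  75  68  39  52  60  63  69  69]]
px box (276, 190, 69, 80) ctr (592.1129760742188, 83.98335266113281) size (176.25625610351562, 169.5745391845703) ang 30.58904266357422
[510.45621335 135.16650051  42.        ]
[562.67119737 168.27393998  42.        ]
[588.59051976 128.56636465  42.        ]
[536.41485705  95.33409948  42.        ]
[460.60778866 209.60330738  42.        ]
```

View pics/h2.png

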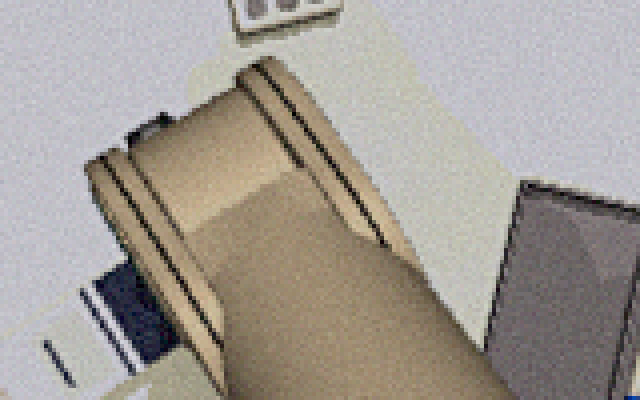

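apply_moves --increments '[{"tx":-0.029,"ty":0.038,"tz":0,"rx":0,"ry":0,"rz":0.4,"claw":0.0854},{"tx":-0.057,"ty":0.076,"tz":0,"rx":0,"ry":0,"rz":0.4,"claw":0.0854},{"tx":-0.057,"ty":0.076,"tz":-0.03,"rx":0,"ry":0,"rz":0.4,"claw":0.0854},{"tx":-0.057,"ty":0.076,"tz":-0.07,"rx":0,"ry":0,"rz":0.4,"claw":0.0854},{"tx":-0.057,"ty":0.076,"tz":-0.11,"rx":0,"ry":0,"rz":0.4,"claw":0.0854},{"tx":-0.057,"ty":0.076,"tz":-0.13,"rx":0,"ry":0,"rz":0.4,"claw":0.0854},{"tx":-0.057,"ty":0.076,"tz":-0.13,"rx":0,"ry":0,"rz":0.4,"claw":0.0854},{"tx":-0.057,"ty":0.076,"tz":-0.13,"rx":0,"ry":0,"rz":0.4,"claw":0.0854},{"tx":-0.057,"ty":0.076,"tz":-0.13,"rx":0,"ry":0,"rz":0.4,"claw":0.0854}]'

```text
clock: 6.2
eef_pos: [520.7, 175.7, 69.2]
tool_rot: [3.14, 0.0, 2.143]
force: [1.0, -0.0, 0.3]
width: 85.4
```

```bash
python3 - <<'E'
from h import *
s=read_state();print(s['clock'],s['eef_pos'],s['tool_rot'],s['force'],s['width'])
c=calibration('wrist')
w=snap('wrist','x.png');np.save('x.npy',np.array([c['origin'],c['attitude']]))
cv2.imwrite('pics/x2.png',np.clip(w[:,:,::-1]*1.8,0,255).astype('uint8'))
E
```

```text
6.2 [520.70318144 175.66046069  69.21768795] [3.13996712e+00 8.68024146e-05 2.14343887e+00] [ 1.03575729 -0.04952421  0.2955056 ] 85.43439571997997
```

View pics/x2.png

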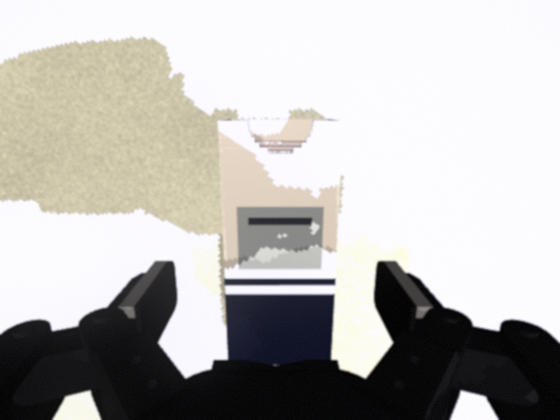

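```bash
python3 - <<'E'
from h import *
c=calibration('wrist');c['origin'],c['attitude']=np.load('x.npy')
p=np.array([np.cos(2.143),np.sin(2.143)]);t=np.array([p[1],-p[0]])
for u,v in[(218,120),(340,120),(279,119),(226,280),(335,280),(228,294),(333,294)]:
    q=onz(c,u,v,42)[:2]; d=q-[520.1,175.3]; print(np.round(q,1),'along',d@p,'across',d@t)
E
```

```text
[459.8 216.7] along 67.45272743343068 across -28.2495431396602
[510.5 249.4] along 67.51739374411339 across 32.02146296715524
[484.9 233.5] along 67.96278827958798 across 1.8756831345288023
[507.7 143.4] along -20.078263014859342 across -27.705592349723958
[559.5 176.8] along -20.06099754492858 across 33.92733084349847
[513.2 136.4] along -28.95636990060504 across -26.906342335287608
[563.7 169. ] along -28.944360308358046 across 33.22533415973862
```

apply_moves --increments '[{"tx":0.004,"ty":-0.001,"tz":-0.01,"rx":0,"ry":0,"rz":0,"claw":0.0854},{"tx":0.004,"ty":-0.001,"tz":-0.03,"rx":0,"ry":0,"rz":0,"claw":0.0854},{"tx":0.004,"ty":-0.001,"tz":-0.045,"rx":0,"ry":0,"rz":0,"claw":0.0854},{"tx":0.004,"ty":-0.001,"tz":-0.056,"rx":0,"ry":0,"rz":0,"claw":0.0854},{"tx":0.004,"ty":-0.001,"tz":-0.056,"rx":0,"ry":0,"rz":0,"claw":0.0854},{"tx":0.004,"ty":-0.001,"tz":-0.056,"rx":0,"ry":0,"rz":0,"claw":0.05},{"tx":0.004,"ty":-0.001,"tz":-0.056,"rx":0,"ry":0,"rz":0,"claw":0.05},{"tx":0.004,"ty":-0.001,"tz":-0.056,"rx":0,"ry":0,"rz":0,"claw":0.05},{"tx":0.004,"ty":-0.001,"tz":-0.056,"rx":0,"ry":0,"rz":0,"claw":0.05},{"tx":0.004,"ty":-0.001,"tz":-0.056,"rx":0,"ry":0,"rz":0,"claw":0.05},{"tx":0.004,"ty":-0.001,"tz":-0.056,"rx":0,"ry":0,"rz":0,"claw":0.05}]'

```text
clock: 7.35
eef_pos: [524.7, 174.6, 13.2]
tool_rot: [3.14, 0.0, 2.144]
force: [0.1, 0.9, 6.8]
width: 61.1
```

apply_moves --increments '[{"tx":0,"ty":0,"tz":0.02,"rx":0,"ry":0,"rz":0,"claw":0.05},{"tx":0,"ty":0,"tz":0.05,"rx":0,"ry":0,"rz":0,"claw":0.05},{"tx":0,"ty":0,"tz":0.08,"rx":0,"ry":0,"rz":0,"claw":0.05},{"tx":0.002,"ty":-0.03,"tz":0.09,"rx":0,"ry":0,"rz":1,"claw":0.05},{"tx":0.004,"ty":-0.07,"tz":0.09,"rx":0,"ry":0,"rz":2.2,"claw":0.05},{"tx":0.006,"ty":-0.11,"tz":0.09,"rx":0,"ry":0,"rz":3.4,"claw":0.05},{"tx":0.008,"ty":-0.15,"tz":0.09,"rx":0,"ry":0,"rz":4.6,"claw":0.05},{"tx":0.01,"ty":-0.19,"tz":0.09,"rx":0,"ry":0,"rz":5.8,"claw":0.05},{"tx":0.012,"ty":-0.23,"tz":0.09,"rx":0,"ry":0,"rz":7,"claw":0.05},{"tx":0.015,"ty":-0.27,"tz":0.09,"rx":0,"ry":0,"rz":8,"claw":0.05},{"tx":0.017,"ty":-0.301,"tz":0.09,"rx":0,"ry":0,"rz":8.8,"claw":0.05},{"tx":0.017,"ty":-0.301,"tz":0.09,"rx":0,"ry":0,"rz":8.8,"claw":0.05}]'

```text
clock: 8.55
eef_pos: [539.9, -134.0, 101.3]
tool_rot: [-3.137, -0.001, 2.903]
force: [-0.3, -0.4, -1.6]
width: 61.0
```

apply_moves --increments '[{"tx":0,"ty":0,"tz":0,"rx":0,"ry":0,"rz":0,"claw":0.05},{"tx":0,"ty":0,"tz":0,"rx":0,"ry":0,"rz":0,"claw":0.05}]'

```text
clock: 8.75
eef_pos: [540.9, -125.3, 102.4]
tool_rot: [3.141, -0.0, 2.913]
force: [-0.0, 0.4, -1.5]
width: 60.7
```

```bash
python3 - <<'E'
from h import *
s=read_state();print(s['clock'],s['eef_pos'],s['tool_rot'],s['force'],s['width'])
c=calibration('wrist')
w=snap('wrist','y.png');np.save('y.npy',np.array([c['origin'],c['attitude']]))
cv2.imwrite('pics/y2.png',np.clip(w[:,:,::-1]*1.8,0,255).astype('uint8'))
E
```

```text
8.75 [ 540.92129545 -125.32202975  102.36133905] [ 3.14064115e+00 -3.09983048e-04  2.91260839e+00] [-0.00709659  0.43458083 -1.54246642] 60.726857795320214
```

View pics/y2.png

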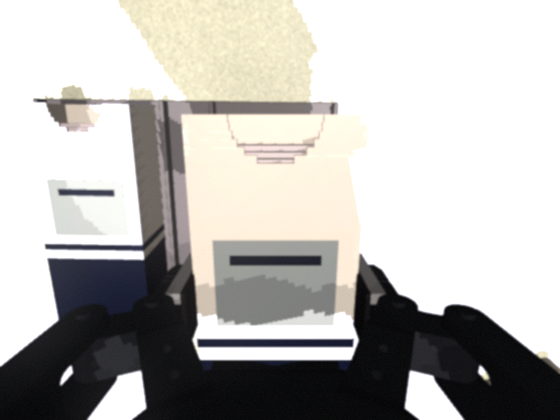

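```bash
python3 - <<'E'
import cv2,numpy as np
y=cv2.imread('pics/y.png')
f=lambda x0:np.clip(cv2.resize(y[90:125,x0:x0+133],(798,210),interpolation=3)*2.,0,255).astype('uint8')
cv2.imwrite('pics/y3.png',np.vstack([f(25),f(150),f(250)])[:600])
E
```

```text
(no output)
```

View pics/y3.png

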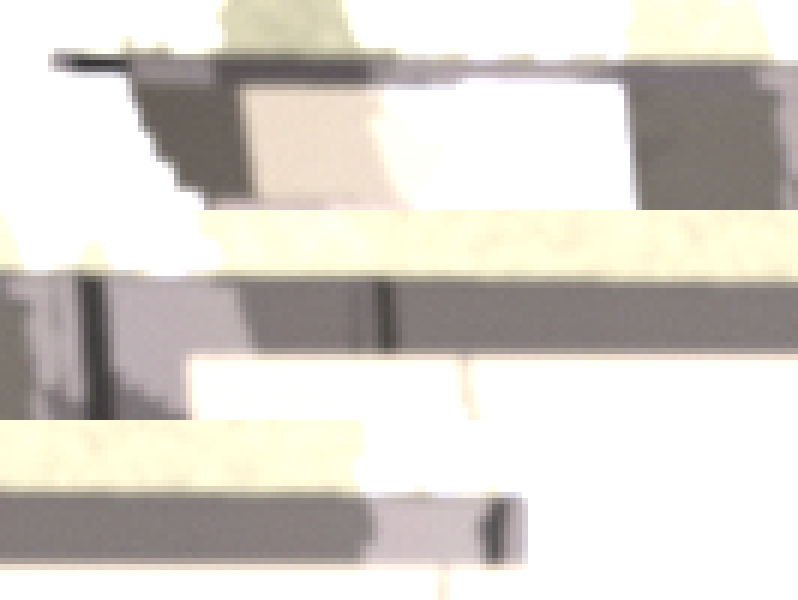

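```bash
python3 - <<'E'
from h import *
c=calibration('wrist');c['origin'],c['attitude']=np.load('y.npy')
a=np.pi-.229;T=np.array([540.9,-125.3])
a=2.9126;p=np.array([np.cos(a),np.sin(a)]);t=np.array([p[1],-p[0]])
def L(n,u,v,z):
    q=onz(c,u,v,z)[:2]; d=q-T; print(n,np.round(q,1),'along %.1f across %.1f'%(d@p,d@t)); return q
e1=L('front left',34.2,98.7,4);e2=L('mid',216.7,101.7,4);e3=L('right',337.5,102.8,14);e3=L('r4',330,102.5,4)
L('div in z4',215.8,102,4);L('div z14',213,102,14);L('wall in',330,102.5,4);L('wall14',333.3,102.5,14)
d=e1-e3;print('front edge ang vs tool t',np.arctan2(d@p,-d@t)) 
for z in(128,132):
    L('mouth l',182,115,z);L('mouth r',365,117,z)
im=cv2.imread('pics/y.png').sum(2);print(im[120:160:10,175:192],im[120:150:10,355:372])
E
```

```text
front left [ 425.5 -267.6] along 80.1 across -164.8
mid [ 455.7 -145.9] along 78.3 across -39.4
right [475.2 -66.7] along 77.3 across 42.2
r4 [474.  -69.9] along 77.8 across 38.8
div in z4 [ 455.8 -146.6] along 78.1 across -40.1
div z14 [ 456.  -146.8] along 77.8 across -40.2
wall in [474.  -69.9] along 77.8 across 38.8
wall14 [474.4 -69.3] along 77.5 across 39.4
front edge ang vs tool t 0.011519905665643534
mouth l [ 465.5 -139.5] along 70.2 across -31.0
mouth r [480.2 -79.1] along 69.6 across 31.2
mouth l [ 465.7 -138.5] along 70.3 across -29.9
mouth r [479.9 -80.1] along 69.7 across 30.2
[[258 259 261 270 274 290 341 396 413 416 414 415 415 416 417 412 417]
 [182 181 181 180 182 192 242 344 420 437 435 431 428 420 418 416 418]
 [182 179 182 180 181 182 197 262 359 422 441 439 429 418 413 411 409]
 [182 182 177 178 182 179 182 212 286 368 416 430 430 422 414 412 415]] [[425 424 423 424 432 458 488 498 501 501 499 502 503 499 499 503 502]
 [421 421 418 420 421 419 415 416 418 419 421 420 430 459 487 497 501]
 [417 417 414 417 418 416 417 418 418 419 418 423 440 471 494 501 503]]
```

apply_moves --increments '[{"tx":-0.004,"ty":0.0015,"tz":0,"rx":0,"ry":0,"rz":0,"claw":0.05},{"tx":-0.004,"ty":0.0015,"tz":-0.02,"rx":0,"ry":0,"rz":0,"claw":0.05},{"tx":-0.004,"ty":0.0015,"tz":-0.04,"rx":0,"ry":0,"rz":0,"claw":0.05},{"tx":-0.004,"ty":0.0015,"tz":-0.055,"rx":0,"ry":0,"rz":0,"claw":0.05},{"tx":-0.004,"ty":0.0015,"tz":-0.065,"rx":0,"ry":0,"rz":0,"claw":0.05},{"tx":-0.004,"ty":0.0015,"tz":-0.072,"rx":0,"ry":0,"rz":0,"claw":0.05},{"tx":-0.004,"ty":0.0015,"tz":-0.077,"rx":0,"ry":0,"rz":0,"claw":0.05},{"tx":-0.004,"ty":0.0015,"tz":-0.081,"rx":0,"ry":0,"rz":0,"claw":0.05},{"tx":-0.004,"ty":0.0015,"tz":-0.083,"rx":0,"ry":0,"rz":0,"claw":0.05},{"tx":-0.004,"ty":0.0015,"tz":-0.083,"rx":0,"ry":0,"rz":0,"claw":0.05},{"tx":-0.004,"ty":0.0015,"tz":-0.083,"rx":0,"ry":0,"rz":0,"claw":0.05}]'

```text
clock: 9.9
eef_pos: [537.3, -125.3, 19.6]
tool_rot: [3.142, 0.001, 2.911]
force: [-0.0, 0.1, -2.1]
width: 61.1
```

apply_moves --increments '[{"tx":0,"ty":0,"tz":-0.001,"rx":0,"ry":0,"rz":0,"claw":0.05},{"tx":0,"ty":0,"tz":-0.002,"rx":0,"ry":0,"rz":0,"claw":0.05},{"tx":0,"ty":0,"tz":-0.002,"rx":0,"ry":0,"rz":0,"claw":0.05}]'

```text
clock: 10.2
eef_pos: [537.1, -125.3, 17.3]
tool_rot: [-3.142, 0.0, 2.911]
force: [-0.7, 0.2, -2.7]
width: 60.9
```

apply_moves --increments '[{"tx":0,"ty":0,"tz":-0.001,"rx":0,"ry":0,"rz":0,"claw":0.05},{"tx":0,"ty":0,"tz":-0.001,"rx":0,"ry":0,"rz":0,"claw":0.05}]'

```text
clock: 10.4
eef_pos: [537.1, -125.3, 17.3]
tool_rot: [-3.141, 0.001, 2.911]
force: [-2.2, -0.8, 7.3]
width: 61.3
```

apply_moves --increments '[{"tx":0,"ty":0,"tz":-0.001,"rx":0,"ry":0,"rz":0,"claw":0.05},{"tx":0,"ty":0,"tz":-0.001,"rx":0,"ry":0,"rz":0,"claw":0.05}]'

```text
clock: 10.6
eef_pos: [537.2, -125.3, 17.2]
tool_rot: [-3.14, 0.001, 2.911]
force: [-4.5, -0.9, 16.5]
width: 60.9
```

apply_moves --increments '[{"tx":0,"ty":0,"tz":0.001,"rx":0,"ry":0,"rz":0,"claw":0.05},{"tx":0,"ty":0,"tz":0.001,"rx":0,"ry":0,"rz":0,"claw":0.0854},{"tx":0,"ty":0,"tz":0.001,"rx":0,"ry":0,"rz":0,"claw":0.0854},{"tx":0,"ty":0,"tz":0.001,"rx":0,"ry":0,"rz":0,"claw":0.0854},{"tx":0,"ty":0,"tz":0.001,"rx":0,"ry":0,"rz":0,"claw":0.0854},{"tx":0,"ty":0,"tz":0.01,"rx":0,"ry":0,"rz":0,"claw":0.0854},{"tx":0,"ty":0,"tz":0.03,"rx":0,"ry":0,"rz":0,"claw":0.0854},{"tx":0,"ty":0,"tz":0.06,"rx":0,"ry":0,"rz":0,"claw":0.0854},{"tx":0,"ty":0,"tz":0.1,"rx":0,"ry":0,"rz":0,"claw":0.0854},{"tx":0,"ty":0,"tz":0.14,"rx":0,"ry":0,"rz":0,"claw":0.0854},{"tx":0,"ty":0,"tz":0.14,"rx":0,"ry":0,"rz":0,"claw":0.0854},{"tx":0,"ty":0,"tz":0.14,"rx":0,"ry":0,"rz":0,"claw":0.0854}]'

```text
clock: 11.8
eef_pos: [537.5, -125.5, 156.5]
tool_rot: [-3.141, 0.002, 2.911]
force: [-0.3, 0.2, -0.3]
width: 85.5
```

```bash
python3 - <<'E'
from h import *
s=read_state();print(s['clock'],s['eef_pos'],s['tool_rot'],s['force'],s['width'])
c=calibration('wrist')
w=snap('wrist','z.png');np.save('z.npy',np.array([c['origin'],c['attitude']]))
cv2.imwrite('pics/z2.png',np.clip(w[:,:,::-1]*1.8,0,255).astype('uint8'))
E
```

```text
11.8 [ 537.45301755 -125.53585338  156.48349909] [-3.14113072e+00  2.12830629e-03  2.91111757e+00] [-0.29313361  0.21208927 -0.30966067] 85.52584684179924
```

View pics/z2.png

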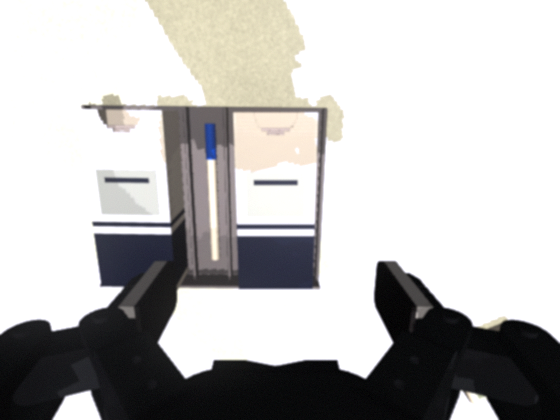

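```bash
python3 - <<'E'
from h import *
c=calibration('wrist');c['origin'],c['attitude']=np.load('z.npy')
im=cv2.imread('pics/z.png').sum(2)//3
for v in(240,265,280):print(v,'band edges',im[v,228:244],im[v,308:326])
print('mouth col275',im[100:124,250],'oldcol',im[100:124,150]);print('end',im[280:294,275],im[280:294,140])
a=2.9126;p=np.array([np.cos(a),np.sin(a)]);t=np.array([p[1],-p[0]]);B=np.array([455.8,-146.6])  # bay divider at front
def L(n,u,v,z):
    d=onz(c,u,v,z)[:2]-B; print(n,'along %.1f across %.1f'%(d@p,d@t))
for n,u,v,z in[('front edge',275,107,4),('mouth l',234,111,46),('mouth r',320,111,46),('band l',236,236,46),('band r',313,236,46),('end l',239,288,46),('end r',313,288,46),('old band l',95,233,46),('old end l',101,286,46),('backwall L',187,277,26),('backwall out',319,289,26),('div14',233,200,14),('wall14',320,200,14)]:L(n,u,v,z)
E
```

```text
240 band edges [65 56 45 53 67 72 72 70 62 48 35 31 31 31 31 32] [ 37  37  36  37  38  45  54  56  46  49  63  79 106 134 150 153 151 151]
265 band edges [66 62 51 43 54 68 71 71 70 59 44 33 29 30 30 29] [ 30  30  30  31  39  50  51  44  48  64  85 117 142 150 150 150 149 149]
280 band edges [32 32 31 31 30 31 30 29 29 29 29 30 30 29 30 29] [ 29  28  29  29  31  29  31  34  42  64 102 138 153 156 155 156 156 156]
mouth col275 [115 112 112 112 114 112  97  73  60  58  62  77 103 125 132 133 134 133
 133 133 133 133 132 133] oldcol [157 157 156 154 143 117  89  79  79  96 126 149 156 157 156 155 156 156
 155 155 155 154 155 155]
end [ 28  29  31  28  29  29  29  37  70 115 146 156 156 156] [38 40 42 43 43 43 43 43 42 43 42 42 44 43]
front edge along 0.5 across 39.9
mouth l along -2.8 across 9.9
mouth r along -2.8 across 72.7
band l along -100.0 across 8.2
band r along -100.1 across 70.5
end l along -147.1 across 9.2
end r along -147.1 across 72.0
old band l along -97.3 across -105.5
old end l along -145.0 across -107.6
backwall L along -147.2 across -40.0
backwall out along -159.5 across 80.0
div14 along -78.3 across 2.7
wall14 along -78.4 across 79.6
```

```bash
python3 -c "
from cell import *
print(finish_job())"
```

```text
the job is handed in; nothing more can be done
None
```

I tipped the fresh carton over with a slow push of the closed fingers. It came to rest on its plain back, notch up. I then gripped it across its width, carried it to the empty bay, lowered it until it touched the floor, and released it. I handed the job in at about 12 s, with the arm well clear of the carton.

**Last wrist-camera checks:**

| Check | Measured | Allowed |
|---|---|---|
| Open end, behind the tray's front edge | about 3 mm | within 18 mm |
| Offset from the middle of the bay | about 1 mm | within 12 mm |
| Turn relative to the tray | about 0.01–0.02 rad | 0.15 rad |

- **Flatness:** the carton's top face measured 62–63 mm wide at both ends when taken at lying height, so it looks flat on the floor. Notch still up.
- **Lowering:** it touched down about 1–2 mm higher than I worked out. One extra step down pressed it with about 16 N before I backed off 1 mm and let go.
- **Disagreement:** before the grasp, the mouth edge and the dark band gave lengthwise positions 7 mm apart. I used a value between them; the final position shows it did no harm.
- **Not measured:** I did not measure the other carton, the bottle or the timer again at the end. The other carton looked in place in the last picture. The arm's path kept clear of all three.

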